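Gauge a blind bore and set the length stop to it

ROBOT

A 6-joint arm with a two-finger parallel gripper is mounted at the origin on a cart in front of the work surface, level with it; the furniture and walls round the work are solid. World frame = base frame: x ahead of the robot, y to its left, z up, the work surface at z = 0. Lengths are in m, angles in degrees, forces in N, time in s.
With the tool pointing down it reaches from about 0.4 to 0.825 m from the base axis. Payload 7 kg.
Tool frame: the origin (TCP) lies at the very end of the fingers, on their centre line; the grasp point (between the pads) lies 19 mm behind it (ctrl.grip_point_offset is the distance from the TCP to the grasp point, in m); x points along the fingers, z is the direction in which the jaws open and shut, and the axes are right-handed (so a half turn about x gives the same grasp; the last joint's range is limited). The gripper opens to 88 mm and grips with 3 to 60 N. Pads are 19 mm wide; open, the fingers measure 130 mm over their backs; the gripper's body (78 mm by 193 mm) begins 47 mm behind the grasp point.
Start: joints at [-48.581, 20.546, 0.682, 0, -70.136, -16.507], TCP at [0.284, -0.612, 0.227] pointing down, gripper open.
Joint ranges: [-176.03, 176.03], [-82.01, 121.73], [-58.28, 71.71], [-173.87, 95.51], [-174.79, -0.11], [-173.66, 173.66]. Speed limits (degrees/s): [136.94, 136.94, 172.46, 180, 180, 180].

INTERFACE

Orientations are given as [roll, pitch, yaw] about the fixed x, y, z axes, in that order (R = Rz(yaw) Ry(pitch) Rx(roll)).
In Python, from plant import get_obs, snapshot, calibration, close_job, ctrl gives the robot as it stands.
- The arm moves only by the tool move_arm, never from a script. Its argument "commands" is a list that holds one entry, the list of rows, each a list of 4 numbers: the shift along the tool's x, y, z in cm, then the turn about the tool's x in rad. In form: [[[dx, dy, dz, spin], ...]]. A call has 1 to 8 rows; each row shifts and turns the commanded pose from where the row before left it, along the tool's axes as they then stand; what a row does not reach is not made up. A row lasts 1/10 s, in which the tool goes at most 50 mm and 8.59 degrees, less where a joint would pass 70% of its speed; a pose out of reach is approached as far as the arm can. A call with a gripper value outside its range is refused whole. "jaw" is the finger opening in cm, from 0 to 8.76, set as the call begins (left out, the last holds). The fingers move at their own pace and stop on an object; the grip force is fixed at half the most. Time passes only in rows, so rows that do not move let the fingers close. It gives the time, the measured TCP pose, the force and the opening at its end, in the units of the state.
- get_obs(): the state, without advancing time (a new reading comes with each control period).
- snapshot(name): name is "scene" or "top"; returns (picture, depth): 384x512x3 uint8, red, green, blue; 384x512 float32, m along the optical axis (not along the pixel's ray), 0 where there is no reading.
- calibration(name): a dict with "mtx" (3x3 intrinsics, pixels), "T" (4x4, takes a point from camera to world coordinates). Camera axes: x right, y up, looking along -z (the intrinsics and any distortion apply to the point x, -y, -z); pixel columns grow to the right and rows downward; lengths in m; the calibration is good to about 2 mm. A picture is of the moment at which its call begins. calibration takes no time and is no camera call.
- close_job(): hands the job in, once; it reports no verdict.
The state is a dict: "clock": time; "joint_pos": joint angles; "qvel": joint speeds; "tau": joint torques, N m; "tool_pos": TCP position; "orientation": TCP orientation; "force": force on the tool from outside, world axes, zero at the start; "moment": the same for the moment, N m; "opening": finger opening in m.
Only numpy, scipy, OpenCV 4.12 (cv2) and the standard library are available. Lean on these libraries where they do the work, as an engineer would, in place of code of your own. Each camera call takes 0.05 s, during which the arm holds its last target. There are 200 camera calls.

TASK

Find out how deep the bore in the clamped wooden block is: push the depth rod along its cradle into the bore, not too hard, until it stops on the bottom, and leave it there. Then slide the stop of the length stop so that the gap between its fixed end plate and the stop is as long as the piece of rod that still sticks out of the block. Leave the other tools on the bench where they are.

Things in the scene. Friction and masses are not known exactly. Their poses are not given: they have to be found in the camera images.
- gauge_stand: Fixed plywood board, 275 x 90 x 10 mm, with a light wooden block (108 long, 60 wide, top 60 mm above the bench) that has a level blind bore of 22.5 mm, and before it a cradle of two steel rails (tops 27.5 mm up) for the rod. Origin: on the bench below the bore mouth, in the plane of the block's drilled face. +x along the bore into the block, z up; board from x = -165 to +110 mm.
- bore_mouth (a point): Centre of the bore mouth on the block's drilled face, 35 mm above the bench. The bore's depth is unknown, between 50 and 95 mm, and cannot be seen from outside.
- depth_rod: Loose round steel rod, 20 mm thick, 140 mm long, with a round tip and a flat outer end, lying in the cradle (axis 35 mm above the bench) with its tip 5 to 25 mm before the bore mouth. About 0.2 kg; it slides with 1 to 3 N. Origin at mid-length on its axis, +x towards the bore.
- rod_tip (a point): The end of the rod nearest the bore, 70 mm from its middle.
- rod_end (a point): The outer end of the rod, 70 mm from its middle, where it can be pushed (flat; above 30 mm over the bench is clear of the cradle). Its distance from the block's drilled face is the length that sticks out.
- length_stop: Fixed aluminium rail, 195 x 56 x 10 mm, with an upright end plate (14 thick, 56 wide, 55 mm tall) and a sliding stop. Origin: on the bench below the inner face of the end plate; +x along the rail away from the plate, to the rail's free end 175 mm away. Tick marks every 10 mm along one edge, counted from the plate's inner face.
- plate_face (a point): Centre of the end plate's inner face, 36 mm above the bench.
- stop_slide (a joint): Clear gap in m between the end plate's inner face and the stop (0 to 0.130; at first 0.112 to 0.128). The stop is a dark wooden block, 30 mm long along the rail, 36 wide, from 17 to 55 mm above the bench, steel-faced towards the plate. It slides stiffly (about 2.5 N), stays where it is left and can be pushed from either end.
- stop_face (a point): Centre of the stop's steel face (towards the end plate), 36 mm above the bench; the stop's outer face is 30 mm farther from the plate.
- hammer: Small hammer lying on the bench, 243 x 92 x 23 mm, a bystander. Origin at the centre of its underside.
- clamp: Spring clamp lying on the bench, 84 x 148 x 23 mm, a bystander. Origin at the centre of its underside.
- chisel: Wood-handled chisel lying on the bench, 237 x 26 x 30 mm, a bystander. Origin at the centre of its underside.
- varnish_jar: Brown varnish jar, 56 mm wide, 82 mm tall, a bystander. Origin at the centre of its underside.
There are look-alikes about, which are no part of the job. Of the things that look like the depth_rod, the larger one is meant.

How it is judged:
By the outcome, as a careful person would: the job done as asked, in the order asked, and still so for the second after the job is handed in, with the robot touching nothing.
It also fails if it takes over 54 s, if anything falls off the work surface, if the arm or the gripper's body presses on something with over 40 N, if the wrist force passes 120 N, or if a joint passes its speed limit or range.

## Working session

There is one attempt and no reset: what is moved stays moved. The work goes in short steps, Python scripts to look and compute and a tool call to move; the robot and the scene stay as the last step left them, time stands still between calls to the robot, and variables do not carry over. Pictures are saved under pics/ and viewed, about 8 in all and at most 12, crops included, and the job is handed in when it is done.

Besides the shell and the picture viewer there is one more tool, called after "Emit:" as name(argument=value, ...) on one line, values as JSON. move_arm: Moves the arm, as the interface text tells. Its arguments: {"type":"object","properties":{"commands":{"type":"array"},"jaw":{"type":"number"}},"required":["commands"]}

```bash
ls; mkdir -p pics
python3 - <<'E'
from plant import *
import cv2,numpy as np
print(get_obs())
for n in("scene","top"):
    p,d=snapshot(n);cv2.imwrite(f"pics/{n}0.png",p[...,::-1]);np.save(f"{n}0.npy",d)
    print(n,calibration(n))
E
```

```text
pics
{'clock': 0.0, 'joint_pos': array([-4.85823156e+01,  2.05902433e+01,  6.33763649e-01, -1.95196806e-02,
       -7.01361412e+01, -1.65060527e+01]), 'qvel': array([ 0.06086   ,  0.03831629, -0.01239551,  0.11008128,  0.00850718,
       -0.04392705]), 'tau': array([ 2.81075936e-04, -5.82715631e+01,  2.93050700e+01,  6.99755743e+00,
        6.74096664e-03, -1.71473589e-04]), 'tool_pos': array([ 0.28407907, -0.61176901,  0.22563796]), 'orientation': array([  5.30132874,  89.9055783 , 120.20631308]), 'force': array([-0.59871365,  0.2428855 ,  0.38163953]), 'moment': array([-0.00413238,  0.0076938 , -0.01596741]), 'opening': 0.0877836738960179}
scene {'mtx': array([[360.53049289,   0.        , 255.61048685],
       [  0.        , 360.53049289, 191.50060578],
       [  0.        ,   0.        ,   1.        ]]), 'T': array([[-0.65605539,  0.34551121, -0.67097938, -0.18802188],
       [-0.75469138, -0.29364794,  0.58669567,  0.66763293],
       [ 0.00567822,  0.89128721,  0.45340364,  0.56258584],
       [ 0.        ,  0.        ,  0.        ,  1.        ]])}
top {'mtx': array([[369.32137804,   0.        , 250.39593644],
       [  0.        , 369.32137804, 193.43441638],
       [  0.        ,   0.        ,   1.        ]]), 'T': array([[ 0.02731886,  0.98927866, -0.14346227,  0.44951241],
       [-0.99961233,  0.02626417, -0.00924068, -0.01268341],
       [-0.00537369,  0.14365909,  0.98961265,  1.07951548],
       [ 0.        ,  0.        ,  0.        ,  1.        ]])}
```

View pics/scene0.png

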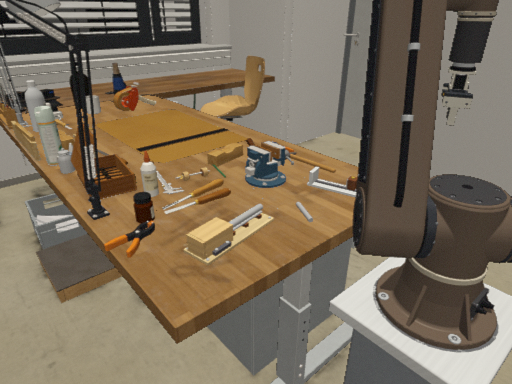

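View pics/top0.png

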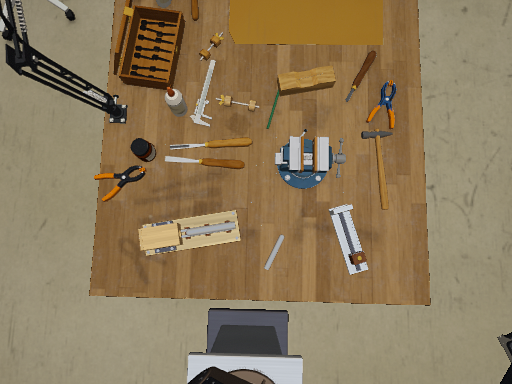

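The scene view shows the gauge stand at about (230,235) and the length stop at (330,183). In the top view the stand is at (190,232), with the block to the left. The length stop is at (348,238), with the plate at the far end and the stop at (358,258). The small rod at (275,252) is the look-alike. Next I'll enlarge both regions.

Run:
```python
import cv2,numpy as np
p=cv2.imread("pics/top0.png")
a=cv2.resize(p[200:262,130:250],None,fx=6,fy=6,interpolation=cv2.INTER_CUBIC)
cv2.imwrite("pics/a.png",a)
b=cv2.resize(p[195:280,320:380],None,fx=7,fy=7,interpolation=cv2.INTER_CUBIC)
s=cv2.imread("pics/scene0.png")
cv2.imwrite("pics/b.png",b)
```

```text
(no output)
```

View pics/a.png

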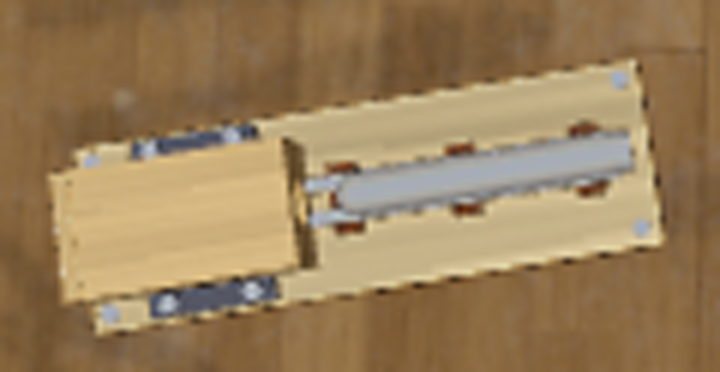

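View pics/b.png

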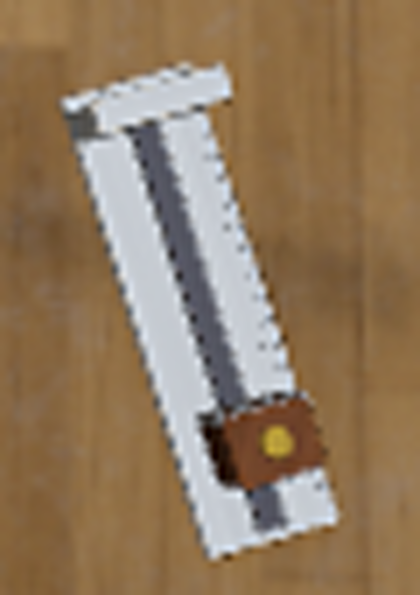

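The crops show the stand's long axis about 9° off world y. The rod's outer end is at about (235,225) px and the bore mouth at about (181,233). On the length stop, the plate's inner face is near (338,214) and the stop near (358,258). I plan to use these only for rough poses. The exact lengths will come from touches with the same finger face: rod end against block face, and plate face against the stop's outer face.

```bash
cat > h.py <<'E'
from plant import *
import numpy as np,cv2
from scipy.spatial.transform import Rotation as R
def ray(n,uv,z):
    c=calibration(n);K=c["mtx"];T=c["T"];uv=np.atleast_2d(uv).astype(float)
    d=np.c_[(uv[:,0]-K[0,2])/K[0,0],-(uv[:,1]-K[1,2])/K[1,1],-np.ones(len(uv))]@T[:3,:3].T
    return T[:3,3]+d*((z-T[2,3])/d[:,2])[:,None]
def axes():
    o=get_obs();return o,R.from_euler("xyz",o["orientation"],degrees=True).as_matrix()
def A(p): return np.array(p)/6-5/12+[130,200]
def B(p): return np.array(p)/7-3/7+[320,195]
E
python3 - <<'E'
from h import *
np.set_printoptions(precision=4,suppress=True)
bd=ray("top",A([[634,60],[662,242],[98,334],[78,150]]),.01);print("board",bd, np.linalg.norm(bd-np.roll(bd,-1,0),axis=1))
bt=ray("top",A([[282,137],[300,268],[64,302],[50,175]]),.06);print("blocktop",bt,np.linalg.norm(bt-np.roll(bt,-1,0),axis=1))
rod=ray("top",A([[630,150],[335,195]]),.036);print("rod end, tip",rod,np.linalg.norm(rod[0]-rod[1]))
rl=ray("top",B([[85,140],[212,558],[338,522],[208,112]]),.01);print("rail",rl,np.linalg.norm(rl-np.roll(rl,-1,0),axis=1))
pt=ray("top",B([[62,100],[230,66],[232,98],[100,132]]),.055);print("plate top",pt,np.linalg.norm(pt-np.roll(pt,-1,0),axis=1))
st=ray("top",B([[222,418],[310,395],[325,465],[242,488]]),.055);print("stop top",st,np.linalg.norm(st-np.roll(st,-1,0),axis=1))
o,M=axes();print(M)
for n,v in dict(b1=bd[3]-bd[0],b2=bd[2]-bd[1],t=bt[3]-bt[0],rod=rod[1]-rod[0],r1=rl[1]-rl[0],r2=rl[2]-rl[3]).items():print(n,np.degrees(np.arctan2(v[1],v[0])))
print("tool y",np.degrees(np.arctan2(M[1,1],M[0,1])))
E
```

```text
board [[0.5559 0.04   0.01  ]
 [0.4688 0.0237 0.01  ]
 [0.418  0.2913 0.01  ]
 [0.5052 0.3069 0.01  ]] [0.0887 0.2723 0.0886 0.2716]
blocktop [[0.5111 0.1984 0.06  ]
 [0.4516 0.1868 0.06  ]
 [0.4334 0.2935 0.06  ]
 [0.4908 0.304  0.06  ]] [0.0605 0.1083 0.0583 0.1076]
rod end, tip [[0.5108 0.0392 0.036 ]
 [0.486  0.1769 0.036 ]] 0.13990192897148546
rail [[ 0.5489 -0.24    0.01  ]
 [ 0.3807 -0.2906  0.01  ]
 [ 0.3964 -0.3417  0.01  ]
 [ 0.5619 -0.291   0.01  ]] [0.1756 0.0535 0.1731 0.0526]
plate top [[ 0.5604 -0.2214  0.055 ]
 [ 0.5758 -0.2882  0.055 ]
 [ 0.563  -0.2889  0.055 ]
 [ 0.5481 -0.2364  0.055 ]] [0.0686 0.0128 0.0545 0.0194]
stop top [[ 0.4373 -0.2834  0.055 ]
 [ 0.4471 -0.3179  0.055 ]
 [ 0.4203 -0.3232  0.055 ]
 [ 0.4106 -0.2909  0.055 ]] [0.0358 0.0273 0.0338 0.0277]
[[-0.0007 -0.907  -0.4211]
 [ 0.0012 -0.4211  0.907 ]
 [-1.      0.0001  0.0014]]
b1 100.77365774571061
b2 100.75912729654902
t 100.87266132161768
rod 100.21160946853306
r1 -163.2614070335401
r2 -162.95209328511348
tool y -155.09649555726455
```

Emit:
move_arm(commands=[[[0,0,0,-0.14],[0,0,0,-0.14],[0,0,0,-0.14],[0,0,0,-0.14],[0,0,0,-0.14],[0,0,0,-0.14],[0,0,0,-0.14],[0,0,0,-0.14]]], jaw=0)

```text
clock: 0.9
tool_pos: [0.2842, -0.6119, 0.226]
orientation: [-60.7, 89.9, 118.7]
force: [-0.2, 0.9, -0.1]
opening: 0.0293
```

Emit:
move_arm(commands=[[[0,0,0,-0.1],[0,0,0,-0.1],[0,0,0,0]]])

```text
clock: 1.2
tool_pos: [0.2842, -0.612, 0.226]
orientation: [-69.2, 89.9, 121.5]
force: [0.2, -0.2, -0.4]
opening: 0.0053
```

```bash
cat >> h.py <<'E'
def goto(p):
    o,M=axes();d=M.T@(np.array(p)-o["tool_pos"])*100
    print("pos",o["tool_pos"].round(4),"tooly",np.degrees(np.arctan2(M[1,1],M[0,1])).round(2),"J",o["joint_pos"].round(1),"F",o["force"].round(2),"t",round(float(o["clock"]),2),"open",o["opening"])
    print("shift cm",d.round(2))
E
python3 -c "
from h import *
goto([.5173,.0058,.226])"
```

```text
pos [ 0.2842 -0.612   0.226 ] tooly -79.38 J [-48.6  20.6   0.7  -0.  -70.1  59.2] F [ 0.15 -0.22 -0.43] t 1.2 open 0.005268655050474227
shift cm [ 4.000e-02 -5.642e+01 -3.430e+01]
```

Emit:
move_arm(commands=[[[0,-4,-2.45,0],[0,-4,-2.45,0],[0,-4,-2.45,0],[0,-4,-2.45,0],[0,-4,-2.45,0],[0,-4,-2.45,0],[0,-4,-2.45,0],[0,-4,-2.45,0]]])

```text
clock: 2.0
tool_pos: [0.4187, -0.2599, 0.2267]
orientation: [166.6, 90.0, -3.1]
force: [1.3, -0.6, -0.6]
opening: 0.0004
```

Emit:
move_arm(commands=[[[0,-4,-2.45,0],[0,-4,-2.45,0],[0,-4,-2.45,0],[0,-4,-2.45,0],[0,-4,-2.45,0],[0,-4,-2.45,0],[0,0,0,0],[0,0,0,0]]])

```text
clock: 2.8
tool_pos: [0.519, 0.0022, 0.2261]
orientation: [4.8, 89.9, -164.7]
force: [-0.1, -0.9, 0.4]
opening: 0.0005
```

```bash
python3 -c "
from h import *
goto([.5173,.0058,.034])"
```

```text
pos [0.519  0.0022 0.2261] tooly -79.47 J [ 21.9   5.8 -18.8  -0.  -65.4 -11.4] F [-0.08 -0.85  0.43] t 2.8 open 0.0004992013955917276
shift cm [19.21 -0.39  0.08]
```

Descend, then advance slowly to find the rod end.

Emit:
move_arm(commands=[[[4,0,0,0],[4,0,0,0],[4,0,0,0],[4,0,0,0],[2.2,0,0,0],[1,0,0,0],[0,0,0,0]]])

```text
clock: 3.5
tool_pos: [0.5182, -0.0, 0.0337]
orientation: [11.3, 89.9, -158.3]
force: [-1.3, -0.2, 0.4]
opening: 0.0004
```

Run:
```python
from h import *
goto([.5173,.0058,.034])
p,d=snapshot("top");cv2.imwrite("pics/c.png",cv2.resize(p[190:270,130:270],None,fx=5,fy=5,interpolation=cv2.INTER_CUBIC)[...,::-1])
```

```text
pos [ 0.5182 -0.      0.0337] tooly -79.58 J [ 21.7  18.2 -32.4  -0.  -39.5 -11.3] F [-1.27 -0.23  0.44] t 3.5 open 0.0003870923147030325
shift cm [-0.03 -0.59 -0.02]
```

View pics/c.png

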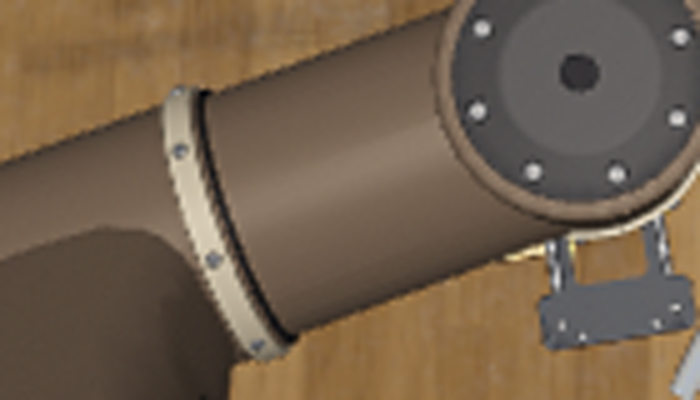

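The picture shows the arm hiding the stand from the top camera, so I'll work by force.

Emit:
move_arm(commands=[[[0,-2.0,0,0],[0,-0.5,0,0],[0,-0.4,0,0],[0,-0.4,0,0],[0,-0.6,0,0],[0,-0.6,0,0],[0,-0.6,0,0],[0,-0.6,0,0]]])

```text
clock: 4.35
tool_pos: [0.5089, 0.0566, 0.0354]
orientation: [130.3, 89.9, -39.1]
force: [0.7, -5.2, 4.0]
opening: 0.0003
```

Emit:
move_arm(commands=[[[0,-0.5,0,0],[0,-0.5,0,0],[0,-0.5,0,0],[0,-0.5,0,0],[0,-0.4,0,0],[0,-0.3,0,0],[0,-0.2,0,0],[0,0,0,0]]])

```text
clock: 5.15
tool_pos: [0.5035, 0.0853, 0.0351]
orientation: [133.8, 90.0, -35.7]
force: [0.2, -3.6, 3.3]
opening: 0.0006
```

Run:
```python
from h import *
goto([.5173,.0058,.034])
p,d=snapshot("scene");cv2.imwrite("pics/d.png",cv2.resize(p[185:275,165:305],None,fx=5,fy=5,interpolation=cv2.INTER_CUBIC)[...,::-1])
```

```text
pos [0.5035 0.0853 0.0351] tooly -79.46 J [ 31.7  17.5 -33.4   0.  -39.1 -21.2] F [ 0.23 -3.57  3.27] t 5.15 open 0.0005812413667551698
shift cm [0.11 8.07 0.1 ]
```

View pics/d.png

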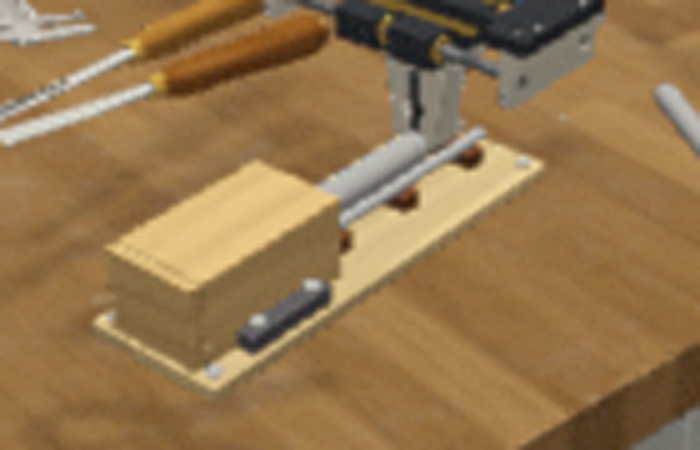

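The picture shows the rod's tip inside the bore and the fingers squarely behind the rod end. About 101 mm still sticks out, so the rod is 39 mm in.

Emit:
move_arm(commands=[[[0,-0.2,0,0],[0,-0.2,0,0],[0,-0.2,0,0],[0,-0.2,0,0],[0,0,0,0]]])

```text
clock: 5.7
tool_pos: [0.5019, 0.0932, 0.0349]
orientation: [98.3, 90.0, -71.1]
force: [1.2, -4.5, 4.9]
opening: 0.0004
```

Emit:
move_arm(commands=[[[0,-0.1,0,0],[0,-0.1,0,0],[0,-0.1,0,0],[0,-0.1,0,0],[0,-0.1,0,0],[0,0,0,0]]])

```text
clock: 6.3
tool_pos: [0.501, 0.098, 0.0348]
orientation: [79.6, 90.0, -89.9]
force: [1.3, -4.7, 4.8]
opening: 0.0004
```

Emit:
move_arm(commands=[[[-0.15,0,0,0],[0,0,0,0]]])

```text
clock: 6.5
tool_pos: [0.5008, 0.0984, 0.0361]
orientation: [-79.7, 90.0, 110.8]
force: [-0.1, -2.3, -0.3]
opening: 0.0006
```

Emit:
move_arm(commands=[[[0,-0.1,0,0],[0,-0.1,0,0],[0,-0.1,0,0],[0,-0.1,0,0],[0,0,0,0]]])

```text
clock: 7.0
tool_pos: [0.5002, 0.1026, 0.036]
orientation: [-119.2, 90.0, 71.4]
force: [0.1, -2.4, -0.2]
opening: 0.0005
```

Emit:
move_arm(commands=[[[0,-0.1,0,0],[0,-0.1,0,0],[0,-0.1,0,0],[0,-0.1,0,0],[0,-0.1,0,0],[0,0,0,0]]])

```text
clock: 7.6
tool_pos: [0.4993, 0.1075, 0.0361]
orientation: [-147.2, 90.0, 43.3]
force: [0.4, -2.3, -0.0]
opening: 0.0005
```

Emit:
move_arm(commands=[[[0,-0.1,0,0],[0,-0.1,0,0],[0,-0.1,0,0],[0,-0.1,0,0],[0,0,0,0]]])

```text
clock: 8.1
tool_pos: [0.4986, 0.1114, 0.0361]
orientation: [-139.4, 90.0, 51.1]
force: [0.2, -1.6, -0.0]
opening: 0.0002
```

Emit:
move_arm(commands=[[[0,-0.1,0,0],[0,-0.1,0,0],[0,-0.1,0,0],[0,-0.1,0,0],[0,0,0,0]]])

```text
clock: 8.6
tool_pos: [0.4978, 0.1154, 0.036]
orientation: [-123.2, 90.0, 67.4]
force: [-0.5, -1.8, 0.3]
opening: 0.0002
```

Emit:
move_arm(commands=[[[0,-0.1,0,0],[0,-0.1,0,0],[0,-0.1,0,0],[0,-0.1,0,0],[0,0,0,0]]])

```text
clock: 9.1
tool_pos: [0.4968, 0.1165, 0.0361]
orientation: [57.6, 89.8, -111.9]
force: [5.5, -16.6, 2.5]
opening: 0.0003
```

Contact with the bottom: y force is −17 N and the finger has stopped. I'll ease off in steps and read the position at light contact.

Emit:
move_arm(commands=[[[0,0.1,0,0],[0,0.1,0,0],[0,0,0,0],[0,0,0,0]]])

```text
clock: 9.5
tool_pos: [0.4973, 0.1161, 0.036]
orientation: [55.0, 89.9, -114.5]
force: [1.9, -7.7, 0.5]
opening: 0.0003
```

```bash
python3 -c "
from h import *
goto([.5173,.0058,.034])"
```

```text
pos [0.4973 0.1161 0.036 ] tooly -79.47 J [ 35.2  17.4 -33.3   0.1 -39.3 -24.8] F [ 1.88 -7.71  0.52] t 9.5 open 0.0002579432725562383
shift cm [ 0.22 11.21  0.05]
```

Emit:
move_arm(commands=[[[0,0.5,0,0],[0,1,0,0],[-1.0,0,0,0],[-0.7,0,0,0],[0,-2,0,0],[0,-2,0,0],[0,-2,0,0],[0,-1.2,0,0]]])

```text
clock: 10.3
tool_pos: [0.4873, 0.1748, 0.054]
orientation: [-150.6, 89.9, 40.0]
force: [1.1, -1.3, -0.6]
opening: 0.0006
```

Emit:
move_arm(commands=[[[0,-0.2,0,0],[0,0,0,0]]])

```text
clock: 10.5
tool_pos: [0.4867, 0.1754, 0.0533]
orientation: [-143.7, 90.0, 46.9]
force: [-0.4, -1.0, -0.0]
opening: 0.0006
```

Run:
```python
from h import *
goto([.4816,.194,.053])
p,d=snapshot("scene");cv2.imwrite("pics/e.png",cv2.resize(p[185:275,165:305],None,fx=5,fy=5,interpolation=cv2.INTER_CUBIC)[...,::-1])
```

```text
pos [0.4867 0.1754 0.0533] tooly -79.41 J [ 41.6  16.4 -31.6  -0.  -42.  -31. ] F [-0.44 -1.04 -0.02] t 10.5 open 0.0006007930670151671
shift cm [ 0.03 -1.92  0.16]
```

View pics/e.png

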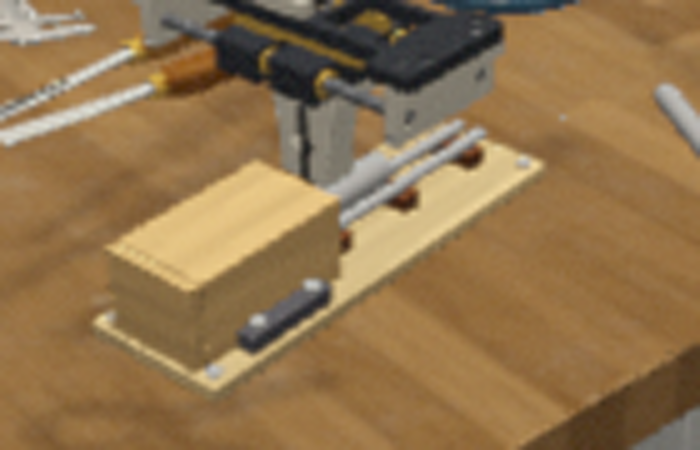

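The picture shows the fingers above the rod and just short of the block's face. The rod is untouched.

Emit:
move_arm(commands=[[[0,-0.2,0,0],[0,-0.2,0,0],[0,-0.1,0,0],[0,-0.1,0,0],[0,-0.1,0,0],[0,0,0,0]]])

```text
clock: 11.15
tool_pos: [0.4854, 0.1818, 0.053]
orientation: [67.5, 90.0, -101.9]
force: [0.4, -1.5, -0.1]
opening: 0.0004
```

Emit:
move_arm(commands=[[[0,-0.1,0,0],[0,-0.1,0,0],[0,-0.1,0,0],[0,0,0,0]]])

```text
clock: 11.55
tool_pos: [0.4852, 0.1822, 0.0531]
orientation: [71.3, 89.8, -98.1]
force: [10.5, -16.1, 0.7]
opening: 0.0003
```

Emit:
move_arm(commands=[[[0,0.1,0,0],[0,0.06,0,0],[0,0,0,0],[0,0,0,0]]])

```text
clock: 11.95
tool_pos: [0.4853, 0.182, 0.0531]
orientation: [70.7, 89.9, -98.8]
force: [5.6, -7.4, -0.1]
opening: 0.0005
```

```bash
python3 -c "
from h import *
goto([.4816,.194,.053])
u=np.array([np.cos(np.radians(100.75)),np.sin(np.radians(100.75))])
for p in ([.4973,.1161],[.4968,.1165],[.4854,.1818],[.4852,.1822],get_obs()['tool_pos'][:2]):print(u@p)
"
```

```text
pos [0.4853 0.182  0.0531] tooly -79.47 J [ 42.3  16.6 -31.4   0.1 -42.1 -31.9] F [ 5.56 -7.43 -0.08] t 11.95 open 0.0005497945043475877
shift cm [ 0.   -1.25  0.14]
0.021304088068787932
0.021790330245882505
0.08807071522785785
0.08850100019414982
0.0882765282677843
```

The two touches give a protrusion of 66.7–67.2 mm: TCP 0.0883 at the face and 0.0213 at the rod end, both at about 8 N. Next I'll retreat up and turn towards the length stop.

Emit:
move_arm(commands=[[[0,0.5,0,0],[0,0.5,0,0],[-4,0,0,0],[-4,0,0,0],[-3,0,0,0],[0,0,0,0.14],[0,0,0,0.14],[0,0,0,0.14]]])

```text
clock: 12.75
tool_pos: [0.4869, 0.1736, 0.1635]
orientation: [-101.5, 89.9, 64.6]
force: [-0.6, -0.4, -0.3]
opening: 0.0003
```

Emit:
move_arm(commands=[[[0,0,0,0.14],[0,0,0,0.14],[0,0,0,0.14],[0,0,0,0.14],[0,0,0,0.14],[0,0,0,0.14],[0,0,0,0.14],[0,0,0,0.06]]])

```text
clock: 13.55
tool_pos: [0.4868, 0.1735, 0.163]
orientation: [-2.8, 90.0, 103.8]
force: [0.1, 0.4, 0.6]
opening: 0.0006
```

```bash
python3 -c "
from h import *
goto([.5082,-.2798,.165])"
```

```text
pos [0.4868 0.1735 0.163 ] tooly -163.41 J [  41.4    8.7  -24.3   -0.   -57.  -114.8] F [0.1  0.44 0.65] t 13.55 open 0.0006270288836880079
shift cm [ -0.22  10.89 -44.06]
```

Emit:
move_arm(commands=[[[0,1.1,-4.4,0],[0,1.1,-4.4,0],[0,1.1,-4.4,0],[0,1.1,-4.4,0],[0,1.1,-4.4,0],[0,1.1,-4.4,0],[0,1.1,-4.4,0],[0,1.1,-4.4,0]]])

```text
clock: 14.35
tool_pos: [0.5048, -0.1906, 0.1633]
orientation: [-83.5, 90.0, 23.4]
force: [1.4, 1.5, 1.3]
opening: 0.0
```

Emit:
move_arm(commands=[[[0,1.1,-4.4,0],[0,1.1,-4.4,0],[0,0,0,0],[0,0,0,0]]])

```text
clock: 14.75
tool_pos: [0.5089, -0.2805, 0.1624]
orientation: [35.7, 89.9, 142.4]
force: [-0.4, 0.7, 0.2]
opening: 0.0005
```

Run:
```python
from h import *
goto([.5082,-.2798,.040])
p,d=snapshot("top");cv2.imwrite("pics/top1.png",p[...,::-1])
q=cv2.resize(p[200:262,130:250],None,fx=6,fy=6,interpolation=cv2.INTER_CUBIC)[...,::-1]
cv2.imwrite("pics/f.png",q)
```

```text
pos [ 0.5089 -0.2805  0.1624] tooly -163.27 J [ -9.6  14.7 -16.5  -0.  -58.8 -63.7] F [-0.41  0.7   0.21] t 14.75 open 0.0005381145911421112
shift cm [12.24  0.04  0.08]
```

View pics/f.png

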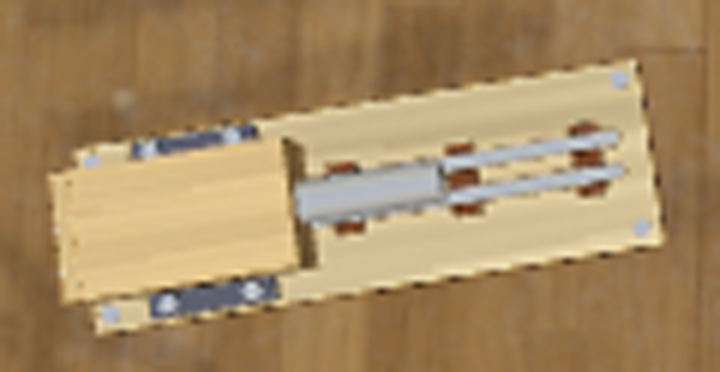

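The picture shows the rod in the bore, with its outer end at crop (441,182). I'll cross-check the length by vision and go down into the gap.

Run:
```python
from h import *
u=np.array([-np.sin(np.radians(10.75)),np.cos(np.radians(10.75))])
for z in(.035,.045):
  e=ray("top",A([441,182]),z)[0,:2]; print("end",u@e, "face(top edge)",u@ray("top",A([291,203]),.06)[0,:2],"face(board end)",u@ray("top",A([648,151]),.01)[0,:2]+.165, "face(block back)",u@ray("top",A([57,238]),.06)[0,:2]-.108)
```

```text
end 0.03329176054463606 face(top edge) 0.09943941001925725 face(board end) 0.10075463119029733 face(block back) 0.09931309173087331
end 0.03205101825670681 face(top edge) 0.09943941001925725 face(board end) 0.10075463119029733 face(block back) 0.09931309173087331
```

Emit:
move_arm(commands=[[[4,0,0,0],[4,0,0,0],[3,0,0,0],[1.2,0,0,0],[0,0,0,0]]])

```text
clock: 15.3
tool_pos: [0.5089, -0.2782, 0.0399]
orientation: [61.7, 89.8, 168.7]
force: [-0.3, 0.1, -0.1]
opening: 0.0005
```

Emit:
move_arm(commands=[[[0,-0.8,0,0],[0,-0.8,0,0],[0,-0.5,0,0],[0,-0.3,0,0],[0,0,0,0]]])

```text
clock: 15.8
tool_pos: [0.5332, -0.2723, 0.0415]
orientation: [-116.7, 89.9, -9.8]
force: [-0.3, -0.1, -0.2]
opening: 0.0004
```

Emit:
move_arm(commands=[[[0,-0.3,0,0],[0,-0.3,0,0],[0,-0.2,0,0],[0,-0.1,0,0],[0,0,0,0]]])

```text
clock: 16.3
tool_pos: [0.5412, -0.2698, 0.041]
orientation: [57.5, 90.0, 164.4]
force: [0.0, -0.7, 0.3]
opening: 0.0004
```

Emit:
move_arm(commands=[[[0,-0.1,0,0],[0,-0.1,0,0],[0,-0.1,0,0],[0,0,0,0]]])

```text
clock: 16.7
tool_pos: [0.5441, -0.269, 0.0411]
orientation: [-121.3, 90.0, -14.4]
force: [-0.3, -0.4, 0.2]
opening: 0.0006
```

Emit:
move_arm(commands=[[[0,-0.1,0,0],[0,-0.1,0,0],[0,0,0,0]]])

```text
clock: 17.0
tool_pos: [0.5446, -0.2687, 0.041]
orientation: [75.6, 89.9, -177.6]
force: [-4.4, -2.0, 4.1]
opening: 0.0006
```

Emit:
move_arm(commands=[[[0,-0.1,0,0],[0,0,0,0]]])

```text
clock: 17.2
tool_pos: [0.5446, -0.2687, 0.041]
orientation: [75.9, 89.8, -177.2]
force: [-7.0, -4.2, 5.4]
opening: 0.0003
```

```bash
cat >> h.py <<'E'
d=np.array([np.cos(np.radians(16.9)),np.sin(np.radians(16.9))])
def c(): return d@get_obs()["tool_pos"][:2]
E
python3 -c "
from h import *
print(c());goto([.3905,-.3156,.12])"
```

```text
0.442965304384247
pos [ 0.5446 -0.2687  0.041 ] tooly -163.12 J [ -7.8  24.5 -20.5   0.1 -45.3 -65.3] F [-7.02 -4.19  5.44] t 17.2 open 0.00030336995472147413
shift cm [-7.840e+00  1.614e+01 -1.000e-02]
```

Emit:
move_arm(commands=[[[0,0.5,0,0],[0,1,0,0],[-4,0,0,0],[-4,0,0,0],[0,3.9,0,0],[0,3.9,0,0],[0,3.9,0,0],[0,3,0,0]]])

```text
clock: 18.0
tool_pos: [0.3895, -0.3152, 0.1211]
orientation: [-90.6, 90.0, 16.3]
force: [-0.6, -0.7, -0.4]
opening: 0.0004
```

```bash
python3 -c "
from h import *
goto([.3905,-.3156,.041])"
```

```text
pos [ 0.3895 -0.3152  0.1211] tooly -163.13 J [-16.5   9.9 -29.2  -0.  -50.9 -56.6] F [-0.56 -0.69 -0.35] t 18.0 open 0.000416646718149431
shift cm [ 8.01 -0.08 -0.06]
```

Emit:
move_arm(commands=[[[4,0,0,0],[3,0,0,0],[1,0,0,0],[0,0,0,0],[0,-1.0,0,0],[0,-0.3,0,0],[0,-0.3,0,0],[0,0,0,0]]])

```text
clock: 18.8
tool_pos: [0.4084, -0.3105, 0.0419]
orientation: [-124.0, 89.9, -17.1]
force: [-0.1, 0.1, 1.5]
opening: 0.0003
```

```bash
python3 -c "
from h import *
goto([.3905,-.3156,.041]);print((.346-c())*100)"
```

```text
pos [ 0.4084 -0.3105  0.0419] tooly -163.08 J [-15.3  17.  -32.8   0.  -40.1 -57.8] F [-0.07  0.08  1.48] t 18.8 open 0.00033085637203476354
shift cm [0.08 1.86 0.04]
4.553997133515747
```

Move 45.5 mm to the target; stop at about 41 mm first, then trim.

Emit:
move_arm(commands=[[[0,-0.5,0,0],[0,-0.6,0,0],[0,-0.6,0,0],[0,-0.6,0,0],[0,-0.6,0,0],[0,-0.5,0,0],[0,-0.3,0,0],[0,-0.2,0,0]]])

```text
clock: 19.6
tool_pos: [0.4446, -0.2989, 0.0409]
orientation: [42.0, 90.0, 148.9]
force: [-2.7, 1.0, 1.1]
opening: 0.0002
```

Emit:
move_arm(commands=[[[0,-0.1,0,0],[0,-0.1,0,0],[0,0,0,0]]])

```text
clock: 19.9
tool_pos: [0.4463, -0.2985, 0.0409]
orientation: [34.0, 90.0, 140.8]
force: [-1.6, 2.4, -1.2]
opening: 0.0002
```

```bash
python3 -c "
from h import *
goto([.3905,-.3156,.041]);print((.346-c())*100)"
```

```text
pos [ 0.4463 -0.2985  0.0409] tooly -163.12 J [-12.9  19.  -29.7  -0.  -41.3 -60.3] F [-1.64  2.45 -1.2 ] t 19.9 open 0.00016685089081072604
shift cm [-0.01  5.83 -0.02]
0.578963888094608
```

Emit:
move_arm(commands=[[[0,-0.15,0,0],[0,-0.15,0,0],[0,-0.1,0,0],[0,-0.1,0,0],[0,0,0,0],[0,0,0,0]]])

```text
clock: 20.5
tool_pos: [0.4513, -0.2972, 0.041]
orientation: [-132.7, 90.0, -25.8]
force: [-2.5, 0.9, -1.5]
opening: 0.0002
```

```bash
python3 -c "
from h import *
goto([.3905,-.3156,.041]);print((.346-c())*100)"
```

```text
pos [ 0.4513 -0.2972  0.041 ] tooly -163.11 J [-12.6  19.3 -29.3   0.  -41.4 -60.5] F [-2.54  0.91 -1.48] t 20.5 open 0.00017376480565821947
shift cm [0.   6.35 0.01]
0.05648748054207786
```

Emit:
move_arm(commands=[[[0,-0.05,0,0],[0,0,0,0],[0,0,0,0]]])

```text
clock: 20.8
tool_pos: [0.4517, -0.2971, 0.0411]
orientation: [-132.4, 90.0, -25.5]
force: [-2.5, 0.3, -1.5]
opening: 0.0005
```

```bash
python3 -c "
from h import *
goto([.3905,-.3156,.041]);print((.346-c())*100)"
```

```text
pos [ 0.4517 -0.2971  0.0411] tooly -163.11 J [-12.5  19.3 -29.3   0.  -41.4 -60.6] F [-2.5   0.27 -1.53] t 20.8 open 0.0005155534679522182
shift cm [0.01 6.4  0.  ]
0.015058970667969351
```

The gap is now about 67.1 mm against 67.0 mm sticking out. Back off, lift clear and check by sight.

Emit:
move_arm(commands=[[[0,0.3,0,0],[0,1.2,0,0],[-2,0,0,0],[-4,0,0,0],[-4,0,0,0],[-4,0,0,0],[-4,0,0,0],[0,0,0,0]]])

```text
clock: 21.6
tool_pos: [0.4398, -0.3031, 0.2276]
orientation: [-130.1, 89.3, -23.2]
force: [0.2, 0.4, -0.4]
opening: 0.0001
```

Emit:
move_arm(commands=[[[0,2,4.5,0],[0,2,4.5,0],[0,2,4.5,0],[0,0,4.5,0],[0,0,4.5,0],[0,0,4.5,0],[0,0,0,0]]])

```text
clock: 22.3
tool_pos: [0.3017, -0.0579, 0.2214]
orientation: [-72.5, 89.7, 35.0]
force: [0.7, -0.3, 0.1]
opening: 0.0005
```

Run:
```python
from h import *
goto([.3905,-.3156,.041])
p,_=snapshot("top")
b=cv2.resize(p[195:280,320:380],None,fx=7,fy=7,interpolation=cv2.INTER_CUBIC)
p2=cv2.resize(p[205:258,150:215],None,fx=6,fy=6,interpolation=cv2.INTER_CUBIC)
cv=np.zeros((595,820,3),np.uint8);cv[:,:420]=b;cv[:318,430:820]=p2
cv2.imwrite("pics/g.png",cv[:,:800,::-1])
```

```text
pos [ 0.3017 -0.0579  0.2214] tooly -162.49 J [  27.7  -18.8  -40.1   -0.   -68.4 -100.2] F [ 0.71 -0.34  0.13] t 22.3 open 0.00047747849882298117
shift cm [ 18.    -0.63 -27.28]
```

View pics/g.png

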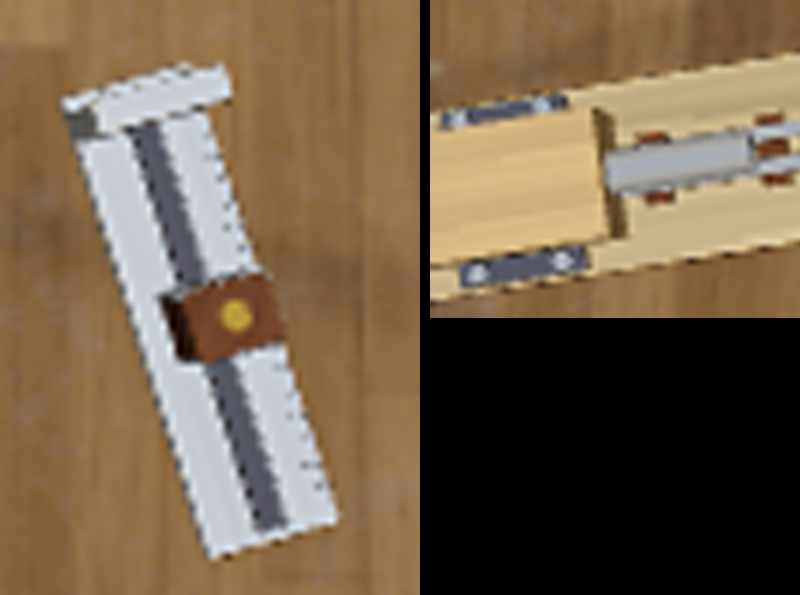

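The picture shows the stop moved up the rail, with its outer top edge centred at about (245,350). The rod is still in the block. One quick visual check of the gap, then I'll hand in.

Run:
```python
from h import *
P=d@ray("top",B([166,115]),.055)[0,:2]
print("gap by outer edge",P-d@ray("top",B([245,350]),.055)[0,:2]-.03,"by inner edge",P-d@ray("top",B([222,283]),.055)[0,:2])
print(close_job())
```

```text
gap by outer edge 0.06645972066527298 by inner edge 0.06916698754931794
the job is handed in; nothing more can be done
None
```

The depth rod rests on the bottom of the bore with about 67.0 mm sticking out, so the bore is about 73 mm deep. The stop is set to a gap of about 67.1 mm. The job was handed in at about 22 s, with the arm clear of everything.

- **Rod:** it slid with about 2 N and stopped with 17 N on it; I eased that to 8 N before backing off. The two touches with the same finger, on the rod end and on the block face, put the length sticking out between 66.7 and 67.2 mm. The camera gave 66–68 mm.
- **Stop:** I touched the plate's inner face, then pushed the stop's outer face to the matching position, which gave 67.1 mm. The camera gave 66.5 mm from the outer edge and 69.2 mm from the inner edge. The second disagrees by about 2 mm, which is less than one pixel, so I went with the touch value.
- **Unexpected:** while pushing the rod I saw up to 5 N of vertical force. It went away after I raised the tool by 1.5 mm.
- **Bystanders:** I did not touch the other tools, but I did not check them in a final picture.

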